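Dial open the sample lockbox

TASK

Unlock the sample lockbox by its crank dial, reading the knob against the clock marks: turn it clockwise, passing 12 o'clock once and stopping the second time you reach it; then anticlockwise, passing 8 once and stopping the second time; then clockwise straight to 11, pausing for about half a second at each number and never overrunning the first or the second by more than a third of a mark spacing. Leave the dial at 11, then slide the bolt fully open and let go. The lock floats on delicate rubber mounts: never load it sideways, along the box's length or its width, with more than about 15 N, squeeze only lightly (at most 15 N), and leave the things around it alone.

Things in the scene. Friction and masses are not known exactly. Their poses are not given: they have to be found in the camera images.
- lockbox: Grey steel sample lockbox fixed to the bench, 270 (its x) x 230 (its y) x 90 mm high; origin at the centre of its underside. Unturned, +x points away from the robot, +y to the robot's left; it may be turned up to 0.5 rad. Its lid carries a lock plate, square to the box: a crank dial in the far half, a sliding bolt in the near half.
- lid_mid (a point): Centre of the lid's flat top surface, 90 mm above the bench (lockbox axes). The lock plate was fitted carelessly: dial and bolt together may sit up to 7 mm off, in the box's x and in its y, from the nominal points dial_spot and bolt_spot. This error is not measured: feel for it or see it.
- dial_spot (a point): Nominal dial axis at the lid's surface (lockbox axes), 45 mm beyond lid_mid. The black dial is a disc 104 mm wide, top 17 mm above the lid. On it, 36 mm from its axis, stands an aluminium crank knob: upright cylinder 22 mm wide, 19 to 51 mm above the lid, spinning freely on its pin, so a hand can carry it round without turning. The knob is the dial's pointer.
- mark12 (a point): Nominal outer end of the 12 o'clock mark, at box +x, 68 mm from dial_spot, 5 mm above the lid, off by the same error as the dial. The fixed round bezel, 142 mm wide, has 12 white marks like a clock face; the long thick one is 12, the rest follow clockwise seen from above: 3 at box -y, 6 at -x, 9 at +y.
- dial (a joint): Dial angle in rad, growing clockwise seen from above, counted through whole turns: 0 with the knob at 12, starting at -1.75 to -0.35 (about 8:40 to 11:20 on the clock). Knob centre at (36 mm cos q, -36 mm sin q) from the axis in lockbox axes. Drags with about 0.16 N m (4.5 N at the knob) plus 0.008 N m per rad/s; stays where left.
- bolt_spot (a point): Nominal point on the lid under the bolt's upright lug, bolt shut (lockbox axes): 110 mm nearer the robot than the dial axis and 20 mm to box -y, off by the same error as the dial. The steel lug is 22 (box x) x 14 (box y) mm, 9 to 39 mm above the lid, on a flat steel strip whose top is 9 mm above the lid; free room round it.
- mount_x (a joint): The whole lock plate (dial, bezel and bolt) floats level on rubber mounts in the lid. This is its shift in m along box x under the hand's side load, 0 at rest, springing back: 10 N moves it 1 mm. Too small to be read well from this value: read the hand's force.
- mount_y (a joint): The same along box y: 10 N of side load on the knob or lug moves the plate 1 mm. (Squeezing the knob or lug between two fingers gives no side load.)
- bolt (a joint): Travel of the bolt in m: 0 shut, 0.040 fully open against its hard stop; it slides straight towards box +y (the robot's left), rubs with about 4 N (plus 8 N per m/s), and stays where it is left.
- jar0: an egg-shaped glass sample jar on a foot, 76 mm wide, 108 mm tall, on the bench to the robot's left (leave it alone); origin under its centre
- jar1: an egg-shaped glass sample jar on a foot, 76 mm wide, 108 mm tall, on the bench to the robot's left (leave it alone); origin under its centre
- jar2: an egg-shaped glass sample jar on a foot, 76 mm wide, 108 mm tall, on the bench to the robot's left (leave it alone); origin under its centre
- weight_a: a small knobbed weight, 22 mm wide, 24 mm tall, standing on the lockbox lid near its near left corner (leave it alone); origin under its centre
- weight_b: a small knobbed weight, 18 mm wide, 24 mm tall, standing on the lockbox lid near its near right corner (leave it alone); origin under its centre
- dish: a shallow round dish, 90 mm wide, 22 mm tall (leave it alone); origin under its centre
- spatula: a kitchen-size spatula lying on the bench, out of the way to the robot's right (leave it alone)

How it is judged:
By the outcome, as a careful person would: the job done as asked, in the order asked, and still so for the second after the job is handed in, with the robot touching nothing.
It also fails if it takes over 72 s, if anything falls off the work surface, if the arm or the gripper's body presses on something with over 40 N, if the wrist force passes 120 N, or if a joint passes its speed limit or range.

ROBOT

A 6-joint arm with a two-finger parallel gripper is mounted at the origin on the work surface. World frame = base frame: x ahead of the robot, y to its left, z up, the work surface at z = 0. Lengths are in m, angles in rad, forces in N, time in s.
With the tool pointing down it reaches from about 0.4 to 0.825 m from the base axis. Payload 7 kg.
Tool frame: the origin (TCP) lies midway between the tips of the shut fingers; the grasp point (between the pads) lies 19 mm behind it; z points along the fingers, y is the line along which they close (so a half turn about z gives the same grasp; the last joint's range is limited). The gripper opens to 85 mm and grips with 20 to 120 N. Pads are 22 mm wide; open, the fingers measure 114 mm over their backs; the gripper's body (76 mm by 85 mm) begins 54 mm behind the grasp point. The pads swing forward as they close: fully open they stand 13 mm farther back than shut.
Start: joints at [-0.968, 0.359, 0.012, 0, -1.224, -0.288], TCP at [0.209, -0.642, 0.231] pointing down, gripper open.
Joint ranges: [-3.07, 3.07], [-1.43, 2.12], [-1.02, 1.25], [-3.03, 1.67], [-3.05, -0], [-3.03, 3.03]. Speed limits (rad/s): [2.39, 2.39, 3.01, 3.14, 3.14, 3.14].

INTERFACE

Orientations are given as [roll, pitch, yaw] about the fixed x, y, z axes, in that order (R = Rz(yaw) Ry(pitch) Rx(roll)).
In Python, from workcell import monitor, eyes, ticket gives the robot as it stands.
- The arm moves only by the shell command python3 -m pendant 'ROWS' [FORCE]. ROWS is JSON, a list of rows, each a list of 3 entries, a list of its own where there are three numbers: the shift along the tool's x, y, z in mm, then the turn, a rotation vector about the tool's x, y, z in rad, then the finger opening in mm, from 0 to 85.4. In form: [[[dx, dy, dz], [wx, wy, wz], fingers], ...]. A call has 1 to 12 rows; each row shifts and turns the commanded pose from where the row before left it, along the tool's axes as they then stand; what a row does not reach is not made up. A row lasts 1/10 s, in which the tool goes at most 50 mm and 8.59 degrees, less where a joint would pass 70% of its speed; a pose out of reach is approached as far as the arm can. A call is refused whole if a number of a shift passes 50 or a number of a turn 0.15, either way. A call with a gripper value outside its range is refused whole. The fingers move at their own pace and stop on an object; FORCE is the grip in N (left out, the last holds). Time passes only in rows, so rows that do not move let the fingers close. It gives the time, the measured TCP pose, the force, the opening and the grip force at its end, in the units of the state.
- monitor.observe(): the state, without advancing time (a new reading comes with each control period).
- eyes.camera(name): name is "side" or "top" or "wrist"; returns a dict with "pixels" (480x640x3 uint8, red, green, blue), "range_z" (480x640 float32, m along the optical axis (not along the pixel's ray), 0 where there is no reading), "fx", "fy", "cx", "cy" (pixels), "rvec" (rotation vector, rad) and "tvec" (3), from world to camera coordinates, as OpenCV has them. Camera axes: x right, y down, z forward; pixel columns grow to the right and rows downward; lengths in m; the calibration is good to about 2 mm. A picture is of the moment at which its call begins.
- ticket.job_done(): hands the job in; it is judged then, once.
The state is a dict: "time": time; "qpos": joint angles; "joint_velocities": joint speeds; "joint_torque": joint torques, N m; "tcp_pos": TCP position; "tcp_rot": TCP orientation; "ft_force": force on the tool from outside, world axes, zero at the start; "wrist_torque": the same for the moment, N m; "width": finger opening in m; "grasp_force": force on a finger pad.
Only numpy, scipy, OpenCV 4.12 (cv2) and the standard library are available. Lean on these libraries where they do the work, as an engineer would, in place of code of your own. Each camera call takes 0.05 s, during which the arm holds its last target. There are 200 camera calls.

## Working session

There is one attempt and no reset: what is moved stays moved. The work goes in short steps, Python scripts to look and compute and a shell command to move; the robot and the scene stay as the last step left them, time stands still between calls to the robot, and variables do not carry over. Pictures are saved under pics/ and viewed, at most 15 in all, crops included, and the job is handed in when it is done.

```bash
ls; mkdir -p pics; cat > h.py <<'E'
import numpy as np, cv2
from workcell import monitor, eyes, ticket
def cam(n):
    c=eyes.camera(n); R=cv2.Rodrigues(np.array(c['rvec'],float))[0]; t=np.array(c['tvec'],float)
    return c,R,t
def pt(c,R,t,u,v,z=None):
    d=np.array([(u-c['cx'])/c['fx'],(v-c['cy'])/c['fy'],1.])
    if z is None:
        return R.T@(d*c['range_z'][int(v),int(u)]-t)
    o=-R.T@t; w=R.T@d
    return o+w*(z-o[2])/w[2]
E
python3 - <<'E'
from h import *
import pickle
print(monitor.observe())
for n in ('top','side'):
    c,R,t=cam(n); cv2.imwrite(f'pics/{n}0.png',c['pixels'][:,:,::-1]); pickle.dump((c,R,t),open(n+'0.pkl','wb'))
    print(n,-R.T@t,c['fx'])
E
```

```text
pics
{'time': 0.0, 'qpos': array([-9.67873340e-01,  3.59395377e-01,  1.10746016e-02, -3.19380126e-04,
       -1.22411719e+00, -2.88077576e-01]), 'joint_velocities': array([-0.00129402, -0.00100127,  0.00046968, -0.00066922,  0.00179652,
       -0.00026984]), 'joint_torque': array([-9.78956741e-04, -5.83318162e+01,  2.93436724e+01,  6.93710312e+00,
       -5.85641086e-03,  8.20328091e-05]), 'tcp_pos': array([ 0.20883074, -0.64138313,  0.2303706 ]), 'tcp_rot': array([ 3.13993336e+00, -1.78579150e-04, -2.82685586e+00]), 'ft_force': array([-0.25186116,  0.13749427, -0.52498686]), 'wrist_torque': array([-0.0218992 , -0.00768906, -0.00827867]), 'grasp_force': 0.0, 'width': 0.0851763588327332}
top [0.34363026 0.02243056 1.46711965] 465.39254422841486
side [0.22949154 0.74015845 0.96963842] 497.5697907492564
```

View pics/top0.png

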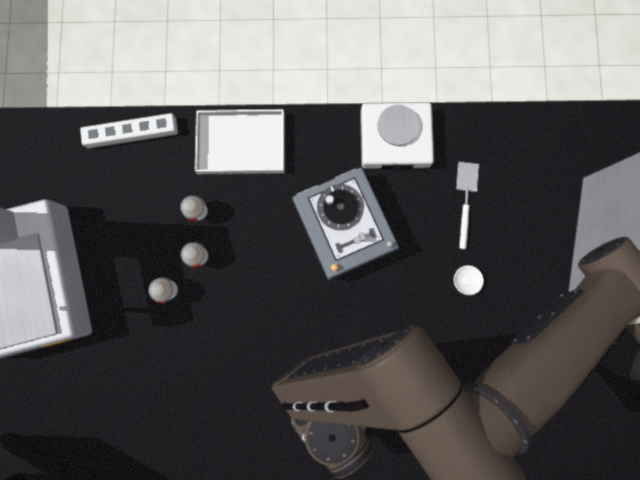

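View pics/side0.png

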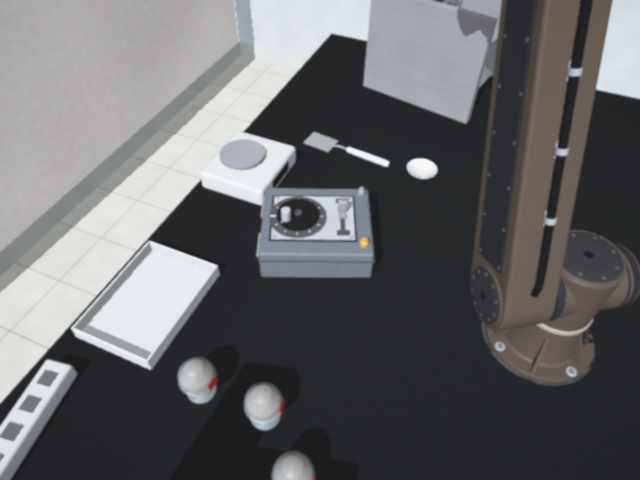

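The top view shows the box lid with corners near (293,197), (361,169), (398,243), (330,275). The dial is at (340,207), the knob at (330,199) and the bolt lug at about (364,238). The side view shows the dial at (300,216), the knob at (286,213) and the lug at (343,204).

```bash
python3 - <<'E'
from h import *
import pickle
np.set_printoptions(precision=4,suppress=True)
for n,L in (('top',[(293,197,.09),(361,169,.09),(398,243,.09),(330,275,.09),(340,207,.107),(330,199,.141),(373,232,.129)]),('side',[(298,216,.107),(286,212,.141),(343,203,.129)])):
    c,R,t=pickle.load(open(n+'0.pkl','rb'))
    for u,v,z in L: print(n,u,v,pt(c,R,t,u,v,z),pt(c,R,t,u,v))
    im=c['pixels'][:,:,::-1]; 
    x,y,w,h=(285,160,120,125) if n=='top' else (250,170,135,115)
    cv2.imwrite(f'pics/{n}crop.png',cv2.resize(im[y:y+h,x:x+w],None,fx=4.6,fy=4.6,interpolation=cv2.INTER_CUBIC))
E
```

```text
top 293 197 [0.641  0.1051 0.09  ] [0.6419 0.1054 0.086 ]
top 361 169 [ 0.7256 -0.1014  0.09  ] [ 0.7265 -0.1017  0.0866]
top 398 243 [ 0.4988 -0.207   0.09  ] [ 0.5086 -0.2216  0.0024]
top 330 275 [ 0.4054 -0.0039  0.09  ] [ 0.4053 -0.0039  0.0923]
top 340 207 [ 0.6058 -0.0354  0.107 ] [ 0.6052 -0.0353  0.11  ]
top 330 199 [ 0.6231 -0.0053  0.141 ] [ 0.6223 -0.0052  0.1445]
top 373 232 [ 0.5271 -0.1291  0.129 ] [ 0.5303 -0.1318  0.105 ]
side 298 216 [ 0.603  -0.0263  0.107 ] [ 0.6019 -0.0241  0.1094]
side 286 212 [0.6196 0.0035 0.141 ] [0.6202 0.0023 0.1397]
side 343 203 [ 0.5122 -0.0916  0.129 ] [ 0.5127 -0.0929  0.1277]
```

View pics/topcrop.png

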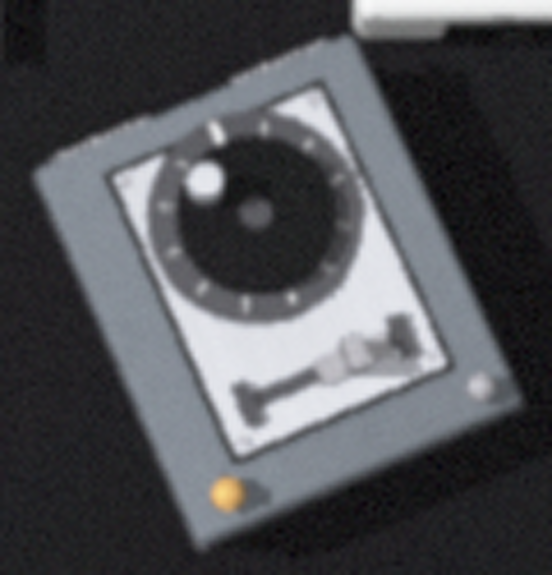

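```bash
python3 -m pendant '[[[-29,24,-5],[0,0,0],0],[[-29,24,-5],[0,0,0],0],[[-29,24,-5],[0,0,0],0],[[-29,24,-5],[0,0,0],0],[[-29,24,-5],[0,0,0],0],[[-29,24,-5],[0,0,0],0],[[-29,24,-5],[0,0,0],0],[[-29,24,-5],[0,0,0],0],[[-29,24,-5],[0,0,0],0]]'
python3 -m pendant '[[[-29,24,-5],[0,0,0],0],[[-29,24,-5],[0,0,0],0],[[-29,24,-5],[0,0,0],0],[[-29,24,-5],[0,0,0],0],[[-29,24,-5],[0,0,0],0],[[-29,24,-5],[0,0,0],0],[[-29,24,-5],[0,0,0],0],[[-29,24,-5],[0,0,0],0],[[-29,24,-5],[0,0,0],0],[[0,0,0],[0,0,-0.06],0],[[0,0,0],[0,0,-0.06],0]]'
python3 - <<'E'
from h import *
import pickle
c,R,t=cam('wrist'); cv2.imwrite('pics/w1.png',c['pixels'][:,:,::-1]); pickle.dump((c,R,t),open('w1.pkl','wb'))
print(-R.T@t,c['fx'],R); s=monitor.observe(); print(s['tcp_pos'],s['tcp_rot'],s['qpos'])
E
```

```text
time: 1.0
tcp_pos: [0.3907, -0.3541, 0.2763]
tcp_rot: [3.141, -0.0, -2.827]
ft_force: [0.1, -0.4, 0.4]
width: 0.0002
grasp_force: 0.0
time: 2.1
tcp_pos: [0.5719, -0.0681, 0.3206]
tcp_rot: [3.141, -0.001, -2.703]
ft_force: [-0.2, -0.4, 0.3]
width: -0.0
grasp_force: 0.0
[ 0.50119286 -0.10118378  0.46334878] 395.9066646567323 [[-0.42581506  0.90480806  0.00197518]
 [ 0.86210484  0.40505367  0.30447787]
 [ 0.27469397  0.13135408 -0.95251736]]
[ 0.57166049 -0.06859471  0.32061733] [ 3.14109605e+00 -1.12946583e-03 -2.69964446e+00] [ 2.20031878e-01  1.51155367e-01 -6.53247654e-02 -2.41402807e-04
 -1.35552727e+00 -1.34882858e+00]
```

View pics/w1.png

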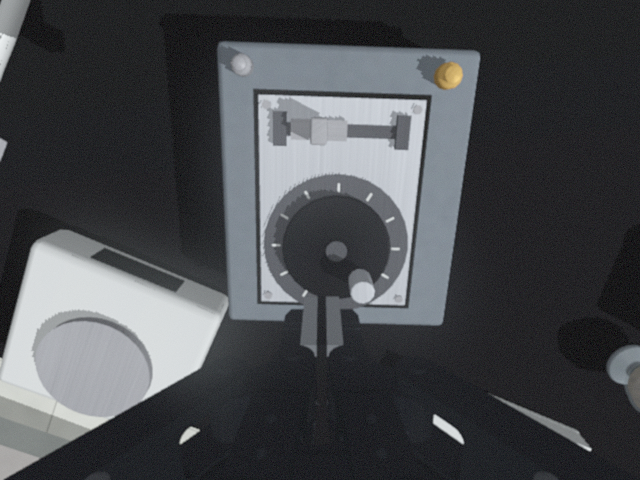

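The wrist view shows box +x pointing down. The hub is at (337,251), the knob top at (361,291), mark 6 at (338,187), the lug at about (330,130), and the shut fingers at (322,310).

```bash
cat >> h.py <<'E'
np.set_printoptions(precision=4,suppress=True)
def cloud(c,R,t):
    v,u=np.mgrid[0:480,0:640]; z=c['range_z']
    P=np.stack([(u-c['cx'])/c['fx']*z,(v-c['cy'])/c['fy']*z,z],-1)-t
    W=P@R; W[z==0]=np.nan
    return W
def rect(c,R,t,C,yaw,z,half=80,s=4):   # plane patch in box axes: col -> box x, row -> box y, s px/mm
    a=(np.arange(-half*s,half*s+1)/s)/1000; X,Y=np.meshgrid(a,a)
    W=np.stack([C[0]+X*np.cos(yaw)-Y*np.sin(yaw),C[1]+X*np.sin(yaw)+Y*np.cos(yaw),np.full_like(X,z)],-1)@R.T+t
    return cv2.remap(c['pixels'],(W[...,0]/W[...,2]*c['fx']+c['cx']).astype('f'),(W[...,1]/W[...,2]*c['fy']+c['cy']).astype('f'),cv2.INTER_LINEAR)
def knob(c,R,t,C,yaw):
    W=cloud(c,R,t); g=c['pixels'].mean(-1)
    d=np.hypot(W[...,0]-C[0],W[...,1]-C[1])
    m=(d<.055)&(W[...,2]>.134)&(W[...,2]<.150)&(g>110)
    n,l,st,ce=cv2.connectedComponentsWithStats(m.astype('u1'))
    if n<2: return None
    i=1+np.argmax(st[1:,4]); p=pt(c,R,t,*ce[i],.141) if 0 else np.array(pt(c,R,t,ce[i][0],ce[i][1],.141))
    v=p[:2]-C[:2]; q=-(np.arctan2(v[1],v[0])-yaw)
    return p,np.hypot(*v),(q+np.pi)%(2*np.pi)-np.pi,st[i,4],np.nanmedian(W[...,2][l==i])
E
python3 - <<'E'
from h import *
import pickle
c,R,t=pickle.load(open('w1.pkl','rb'))
C=np.array(pt(c,R,t,337,251,.107)); print('C0',C, 'depth hub',pt(c,R,t,337,251))
yaw=.43
g=rect(c,R,t,C,yaw,.095).mean(-1)
cv2.imwrite('pics/r1.png',g[::1,::1].astype('u1'))
yy,xx=np.mgrid[0:641,0:641]; r=np.hypot(xx-320,yy-320)/4
bg=cv2.medianBlur(g.astype('u1'),41).astype(float)
m=(r>56)&(r<70)&(g-bg>45)
n,l,st,ce=cv2.connectedComponentsWithStats(m.astype('u1'))
for i in range(1,n):
    if st[i,4]>40:
        v=(ce[i]-320)/4; print(st[i,4],v,np.hypot(*v),-np.degrees(np.arctan2(v[1],v[0])))
for u,v in ((330,118),(320,130),(346,130),(279,128),(403,132),(362,131),(300,128),(275,128)): print(u,v,pt(c,R,t,u,v))
print(knob(c,R,t,C,yaw))
E
```

```text
C0 [ 0.6078 -0.0337  0.107 ] depth hub [ 0.6072 -0.034   0.1088]
325 [ -1.7854 -60.2677] 60.29413183983601 91.69684768988479
363 [ 28.0758 -52.8685] 59.86085482820773 62.029494273571586
167 [-30.2994 -50.1003] 58.54992496172011 121.1644938126491
356 [ 50.1742 -31.8294] 59.41846373703306 32.39012049161452
296 [-52.4907 -29.4713] 60.19826531904141 150.6876563843081
350 [-59.5743   0.3586] 59.575364806577014 -179.65514682753903
330 [-51.1295  29.8523] 59.2063223429044 -149.72124036175308
280 [30.6973 50.0214] 58.68959753836757 -58.4632494627427
289 [-29.0675  51.3702] 59.02389205005612 -119.50303258347205
292 [ 1.0257 58.7243] 58.73327174474765 -88.9993677618092
164 [ 2.0899 69.4116] 69.44304161056641 -88.27538128157117
330 118 [ 0.5013 -0.0917  0.0924]
320 130 [ 0.5131 -0.096   0.1302]
346 130 [ 0.5044 -0.0746  0.0991]
279 128 [ 0.528  -0.129   0.1007]
403 132 [ 0.4844 -0.0282  0.0999]
362 131 [ 0.4991 -0.0609  0.0944]
300 128 [ 0.5203 -0.1123  0.0985]
275 128 [ 0.5297 -0.1323  0.099 ]
(array([ 0.6215, -0.0036,  0.141 ]), np.float64(0.033039892638821115), np.float64(-0.711499055852455), np.int32(467), np.float64(0.14077692416399648))
```

View pics/r1.png

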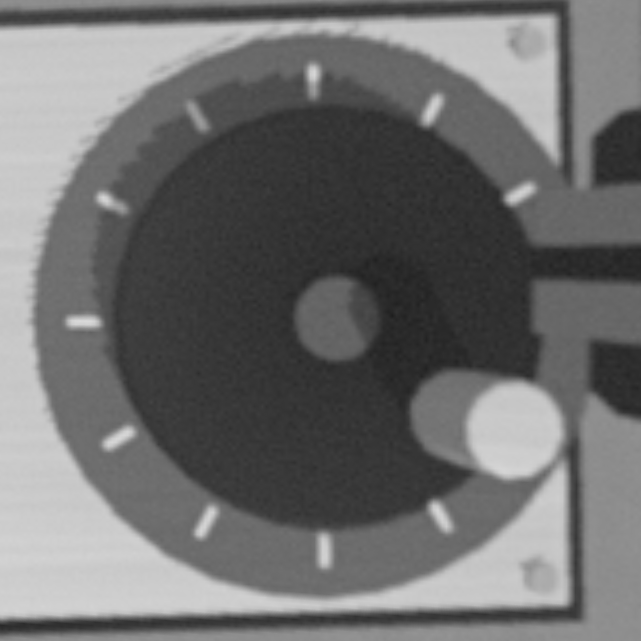

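```bash
cat >> h.py <<'E'
from scipy.spatial.transform import Rotation as Ro
C=np.array([.6077,-.0345]); YAW=.407
def b2w(bx,by): return C+np.array([bx*np.cos(YAW)-by*np.sin(YAW),bx*np.sin(YAW)+by*np.cos(YAW)])
def delta(bx,by,z):
    s=monitor.observe(); T=Ro.from_euler('xyz',s['tcp_rot'])
    w=np.r_[b2w(bx,by),z]-s['tcp_pos']
    e=(T.inv()*Ro.from_euler('xyz',[np.pi,0,YAW-np.pi])).as_rotvec()
    print('shift mm',T.inv().apply(w)*1000,'turn',e,'F',s['ft_force'],'t',s['time'])
def here():
    s=monitor.observe(); d=s['tcp_pos'][:2]-C; b=np.array([d[0]*np.cos(YAW)+d[1]*np.sin(YAW),-d[0]*np.sin(YAW)+d[1]*np.cos(YAW)])*1000
    F=s['ft_force']; fb=[F[0]*np.cos(YAW)+F[1]*np.sin(YAW),-F[0]*np.sin(YAW)+F[1]*np.cos(YAW)]
    print('box mm',b,'theta',np.degrees(-np.arctan2(b[1],b[0])),'r',np.hypot(*b),'z',s['tcp_pos'][2],'Fbox',np.array(fb),'t',s['time'])
E
python3 -c "
from h import *
delta(-.0123,.0338,.2)"
```

```text
shift mm [-36.1839  49.554  120.6012] turn [ 0.0005 -0.0011  0.0349] F [-0.0447 -0.0945 -0.2103] t 2.15
```

```bash
python3 -m pendant '[[[-9,12.4,30],[0,0,0.035],0],[[-9,12.4,30],[0,0,0],0],[[-9,12.4,30],[0,0,0],0],[[-9,12.4,30],[0,0,0],0],[[0,0,0],[0,0,0],0]]'
python3 - <<'E'
from h import *
import pickle
c,R,t=cam('wrist'); pickle.dump((c,R,t),open('w2.pkl','wb'))
im=c['pixels'][:,:,::-1]
a=rect(c,R,t,C,YAW,.095); b=rect(c,R,t,C,YAW,.141)
v=np.hstack([a,b])[:,:,::-1].copy()
cv2.imwrite('pics/r2.png',cv2.resize(np.vstack([v]),(800,400),interpolation=cv2.INTER_AREA)); cv2.imwrite('pics/w2.png',im)
g=a.mean(-1).astype('u1'); bg=cv2.medianBlur(g,41).astype(float)
yy,xx=np.mgrid[0:641,0:641]; r=np.hypot(xx-320,yy-320)/4
n,l,st,ce=cv2.connectedComponentsWithStats(((r>56)&(r<70)&(g-bg>45)).astype('u1'))
for i in range(1,n):
    if st[i,4]>100: p=(ce[i]-320)/4; print(st[i,4],p,np.hypot(*p),-np.degrees(np.arctan2(p[1],p[0])))
g=cv2.GaussianBlur(b.mean(-1).astype('u1'),(0,0),2)
h=cv2.HoughCircles(g,cv2.HOUGH_GRADIENT,1.5,60,param1=80,param2=15,minRadius=39,maxRadius=49)
if h is not None:
    for q in h[0][:5]: p=(q[:2]-320)/4; print('circ',p,q[2]/4,np.hypot(*p),-np.degrees(np.arctan2(p[1],p[0])))
print(knob(c,R,t,C,YAW)); here()
E
```

```text
time: 2.65
tcp_pos: [0.5825, -0.0089, 0.1967]
tcp_rot: [3.14, -0.007, -2.743]
ft_force: [-0.7, -0.0, -0.3]
width: 0.0001
grasp_force: 0.0
302 [  0.1457 -59.7964] 59.796535110882886 89.8603976349202
288 [ 29.9905 -52.388 ] 60.36498903622094 60.21025522767152
217 [-29.0887 -51.1889] 58.87665597209593 119.60790679253792
274 [-51.3458 -30.354 ] 59.646941914216235 149.40976350723548
251 [ 52.1444 -30.6823] 60.501591108878486 30.47295766380464
534 [59.6924 -0.0632] 59.69244918955364 0.06066466941046365
413 [66.6495 -0.3935] 66.65067712252808 0.338239172170729
295 [-59.2932  -0.7203] 59.297595789523335 179.30396168405443
272 [-51.4853  29.1452] 59.16231396351496 -150.48630908514087
288 [29.9974 51.0052] 59.172417847409456 -59.53918549307242
279 [-29.7052  51.103 ] 59.109391030330514 -120.16859565355465
296 [ 0.1385 59.0025] 59.00269636974205 -89.86549348575963
circ [12.0625 24.8125] 9.9375 27.589201 -64.07348
circ [36.4375 -3.6875] 12.0375 36.623615 5.778698
circ [-11.5625   4.9375] 9.975 12.572601 -156.8762
circ [-61.4375 -46.0625] 11.2125 76.7875 143.13942
circ [ 24.4375 -34.4375] 11.2125 42.227158 54.639767
None
box mm [-12.1711  32.4757] theta -110.54478587429325 r 34.68145922762066 z 0.19932609872686216 Fbox [-0.4745  0.0832] t 2.7
```

View pics/r2.png

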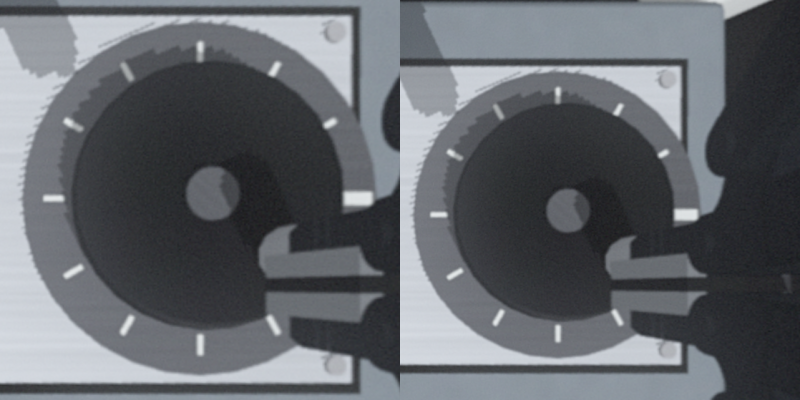

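The lock centre is confirmed to about 0.5 mm, with mark 12 at 0°. The fingertips hide the knob. Next I descend behind the knob and start pushing clockwise.

```bash
sed -i 's/C=np.array(\[.6077,-.0345\])/C=np.array([.6079,-.0348])/' h.py
python3 -m pendant '[[[0,0.9,25],[0,0,0],0],[[0,0,25],[0,0,0],0],[[0,0,20],[0,0,0],0],[[0,0,13],[0,0,0],0],[[0,0,0],[0,0,0],0]]'
python3 -c "
from h import *
here(); delta(-.0123,.0338,.116)"
```

```text
time: 3.2
tcp_pos: [0.5841, -0.0094, 0.1178]
tcp_rot: [3.141, -0.002, -2.743]
ft_force: [1.5, -0.2, 0.5]
width: -0.0001
grasp_force: 0.0
box mm [-11.7658  32.7333] theta -109.77063464616197 r 34.78361277289978 z 0.11776471323379195 Fbox [ 1.3029 -0.7755] t 3.2
shift mm [0.5402 1.0622 1.7657] turn [ 0.0001 -0.0015 -0.0081] F [ 1.5034 -0.1964  0.5048] t 3.2
```

```bash
python3 -m pendant '[[[0.5,1,0],[0,0,-0.008],0],[[-6.07,1.63,0],[0,0,0],0],[[-6.26,0.55,0],[0,0,0],0],[[-6.26,-0.55,0],[0,0,0],0],[[-6.07,-1.63,0],[0,0,0],0],[[-5.69,-2.65,0],[0,0,0],0],[[-5.14,-3.6,0],[0,0,0],0],[[0,0,0],[0,0,0],0]]'
python3 - <<'E'
from h import *
here()
for n in ('wrist','side','top'):
    c,R,t=cam(n); print(n,knob(c,R,t,C,YAW)); 
    if n=='wrist': cv2.imwrite('pics/w3.png',rect(c,R,t,C,YAW,.141)[:,:,::-1])
E
```

```text
time: 4.0
tcp_pos: [0.6192, 0.0006, 0.1182]
tcp_rot: [3.141, -0.0, -2.734]
ft_force: [-1.9, 2.1, 2.3]
width: -0.0002
grasp_force: 1.7
box mm [24.3833 28.0024] theta -48.95195515850333 r 37.130561629598084 z 0.11817282107338718 Fbox [-0.904   2.6777] t 4.0
wrist (array([ 0.6291, -0.0195,  0.141 ]), np.float64(0.026167168601586747), np.float64(-0.2184988091735809), np.int32(849), np.float64(0.13997680604753934))
side (array([0.6236, 0.0136, 0.141 ]), np.float64(0.05085321753546135), np.float64(-0.8494446577902912), np.int32(7), np.float64(0.14079326509595225))
top None
```

View pics/w3.png

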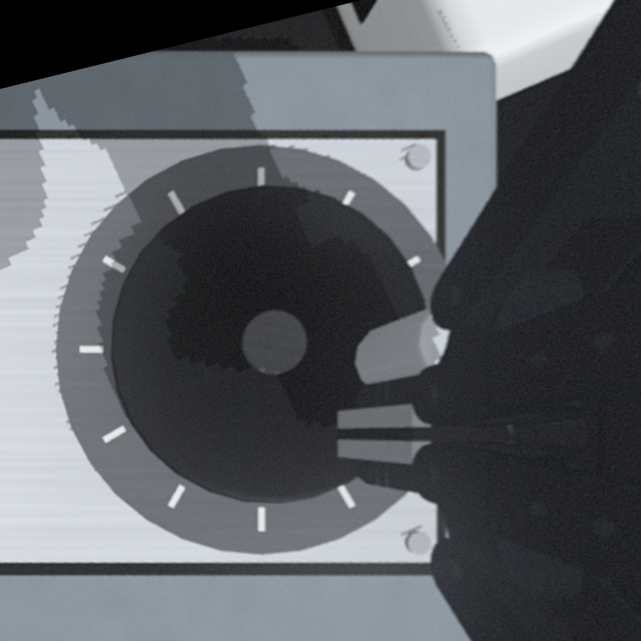

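The knob's side is at (390,345), just anticlockwise of 12 and in contact, with the peg lagging by about 42°. Now the full turn continues.

```bash
python3 -m pendant '[[[-3.8,-5.2,0],[0,0,0],0],[[-3.6,-5.14,0],[0,0,0],0],[[-2.65,-5.69,0],[0,0,0],0],[[-1.63,-6.07,0],[0,0,0],0],[[-0.55,-6.26,0],[0,0,0],0],[[0.55,-6.26,0],[0,0,0],0],[[1.63,-6.07,0],[0,0,0],0],[[2.65,-5.69,0],[0,0,0],0]]' && python3 -c "
from h import *
here()"; python3 -m pendant '[[[3.6,-5.14,0],[0,0,0],0],[[4.44,-4.44,0],[0,0,0],0],[[5.14,-3.6,0],[0,0,0],0],[[5.69,-2.65,0],[0,0,0],0],[[6.07,-1.63,0],[0,0,0],0],[[6.26,-0.55,0],[0,0,0],0],[[6.26,0.55,0],[0,0,0],0],[[6.07,1.63,0],[0,0,0],0],[[5.69,2.65,0],[0,0,0],0]]' && python3 - <<'E'
from h import *
here()
for n in ('wrist','top','side'):
    c,R,t=cam(n); print(n,knob(c,R,t,C,YAW))
E
```

```text
time: 4.95
tcp_pos: [0.6453, -0.0393, 0.1183]
tcp_rot: [-3.141, 0.002, -2.733]
ft_force: [2.2, 3.8, -1.9]
width: -0.0003
grasp_force: 2.4
box mm [ 32.5773 -18.9369] theta 30.169055146148025 r 37.68140353145749 z 0.11834649960631208 Fbox [3.5338 2.5714] t 4.95
time: 5.85
tcp_pos: [0.6049, -0.0716, 0.1189]
tcp_rot: [-3.14, 0.002, -2.734]
ft_force: [8.2, 0.7, -3.8]
width: -0.0001
grasp_force: 3.6
box mm [-17.342  -32.6163] theta 117.99944421506147 r 36.94007376698121 z 0.11885018174070977 Fbox [ 7.7886 -2.6365] t 5.85
wrist (array([ 0.5809, -0.063 ,  0.141 ]), np.float64(0.03898480574454769), np.float64(2.7417486368575954), np.int32(3171), np.float64(0.14084312900441598))
top (array([ 0.5808, -0.0609,  0.141 ]), np.float64(0.03763446800074324), np.float64(2.7817275186559627), np.int32(41), np.float64(0.14241986532827666))
side (array([ 0.5831, -0.0586,  0.141 ]), np.float64(0.03436569045311579), np.float64(2.7836811844306784), np.int32(64), np.float64(0.1403105751151526))
```

```bash
python3 -m pendant '[[[5.3,4,-0.2],[0,0,0],0],[[4.44,4.44,0],[0,0,0],0],[[3.6,5.14,0],[0,0,0],0],[[2.65,5.69,0],[0,0,0],0],[[1.63,6.07,0],[0,0,0],0],[[0.55,6.26,0],[0,0,0],0],[[-0.55,6.26,0],[0,0,0],0],[[-1.63,6.07,0],[0,0,0],0],[[-2.65,5.69,0],[0,0,0],0],[[-3.6,5.14,0],[0,0,0],0]]' && python3 -c "
from h import *
here()"; python3 -m pendant '[[[-4.44,4.44,0],[0,0,0],0],[[-5.14,3.6,0],[0,0,0],0],[[-5.69,2.65,0],[0,0,0],0],[[-6.07,1.63,0],[0,0,0],0],[[-6.26,0.55,0],[0,0,0],0],[[-6.26,-0.55,0],[0,0,0],0]]' && python3 - <<'E'
from h import *
here()
for n in ('wrist','top','side'):
    c,R,t=cam(n); print(n,knob(c,R,t,C,YAW))
E
```

```text
time: 7.0
tcp_pos: [0.5718, -0.0249, 0.1181]
tcp_rot: [3.141, -0.003, -2.734]
ft_force: [-2.2, -3.4, 1.0]
width: 0.0002
grasp_force: 2.4
box mm [-29.2028  23.3726] theta -141.327807622471 r 37.40428885362358 z 0.11807879222090857 Fbox [-3.3524 -2.2032] t 7.0
time: 7.6
tcp_pos: [0.5991, 0.0008, 0.118]
tcp_rot: [3.141, -0.002, -2.734]
ft_force: [-4.7, 0.6, 0.7]
width: 0.0004
grasp_force: 2.5
box mm [ 5.9675 36.1437] theta -80.62468851474867 r 36.63299741985413 z 0.1180423983393375 Fbox [-4.1186  2.441 ] t 7.6
wrist (array([0.5882, 0.001 , 0.141 ]), np.float64(0.04088948399769333), np.float64(-1.6664322826068254), np.int32(250), np.float64(0.14288451099009875))
top None
side (array([0.627 , 0.0016, 0.141 ]), np.float64(0.04108232745662262), np.float64(-0.6792206642897698), np.int32(37), np.float64(0.14040738490223656))
```

```bash
python3 -m pendant '[[[-6.07,-1.63,0],[0,0,0],0],[[-5.69,-2.65,0],[0,0,0],0],[[-5.14,-3.6,0],[0,0,0],0],[[-1.7,-1.5,0],[0,0,0],0],[[0,0,0],[0,0,0],0]]' && python3 -c "
from h import *
here()"; python3 -m pendant '[[[0,5,0],[0,0,0],0],[[0,2,-25],[0,0,0],0],[[0,-5,-25],[0,0,0],0],[[0,-30,0],[0,0,0],0],[[0,-30,0],[0,0,0],0],[[0,-25,0],[0,0,0],0],[[0,0,0],[0,0,0],0]]' && python3 - <<'E'
from h import *
here()
for n in ('wrist','side'):
    c,R,t=cam(n); print(n,knob(c,R,t,C,YAW))
    cv2.imwrite(f'pics/{n}4.png',c['pixels'][:,:,::-1] if n=='wrist' else rect(c,R,t,C,YAW,.141)[:,:,::-1])
E
```

```text
time: 8.25
tcp_pos: [0.6205, -0.0006, 0.1183]
tcp_rot: [3.141, 0.001, -2.734]
ft_force: [-2.8, 3.5, -0.7]
width: -0.0001
grasp_force: 1.9
box mm [25.1524 26.4384] theta -46.427827479512366 r 36.491539787609206 z 0.11825052188873422 Fbox [-1.1974  4.3066] t 8.25
time: 8.95
tcp_pos: [0.6547, -0.0796, 0.169]
tcp_rot: [-3.14, 0.002, -2.736]
ft_force: [-0.1, 0.3, -0.0]
width: 0.0
grasp_force: 0.0
box mm [ 25.2532 -59.6803] theta 67.06472707536982 r 64.80324712831464 z 0.16901981941346958 Fbox [-0.0215  0.2902] t 8.95
wrist (array([ 0.6373, -0.019 ,  0.141 ]), np.float64(0.03343349692096564), np.float64(-0.08647670454268575), np.int32(1613), np.float64(0.14085029356146664))
side (array([ 0.6399, -0.0158,  0.141 ]), np.float64(0.037160085171038346), np.float64(-0.12833850462007534), np.int32(60), np.float64(0.1412854660050086))
```

View pics/wrist4.png

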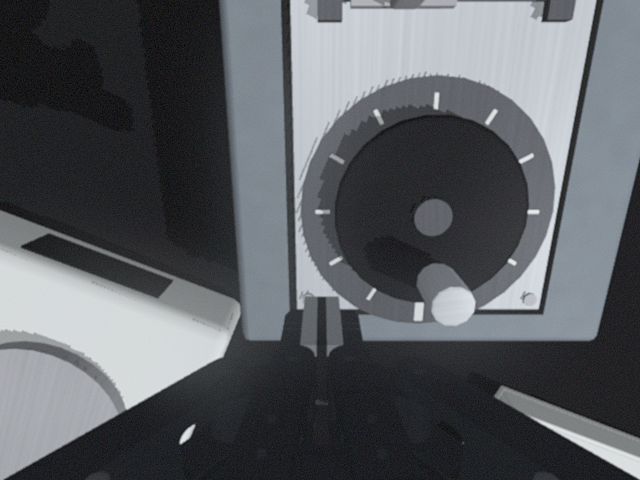

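The knob top is at (453,306) and the 12 mark at (418,312), so the knob is still slightly short of 12.

```bash
cat >> h.py <<'E'
def qk(c,R,t,u,v,z=.141):
    p=pt(c,R,t,u,v,z); d=p[:2]-C; return np.degrees(-(np.arctan2(d[1],d[0])-YAW)),np.hypot(*d)*1000
def topq(n='wrist'):
    c,R,t=cam(n); W=cloud(c,R,t); d=np.hypot(W[...,0]-C[0],W[...,1]-C[1]); g=c['pixels'].mean(-1)
    m=((d<.06)&(W[...,2]>.137)&(W[...,2]<.146)&(g>120)).astype('u1')
    cs=max(cv2.findContours(m,0,2)[0],key=cv2.contourArea); e=cv2.fitEllipse(cv2.convexHull(cs))
    print(n,'knob px',e,'q,r',qk(c,R,t,*e[0])); return c,R,t
E
python3 - <<'E'
from h import *
c,R,t=topq()
print(qk(c,R,t,453,306)); topq('side')
for u,v in ((418,312),(436,100),(532,212)): print(qk(c,R,t,u,v,.095))
E
```

```text
wrist knob px ((448.2013854980469, 305.66143798828125), (39.07268524169922, 45.41694259643555), 65.08403778076172) q,r (np.float64(-6.0419263613481204), np.float64(34.85376286164315))
(np.float64(-9.741700950351545), np.float64(35.349142079902514))
side knob px ((281.5823059082031, 204.32089233398438), (7.605220794677734, 9.6389799118042), 89.48118591308594) q,r (np.float64(-7.164378451884691), np.float64(37.8702443969373))
(np.float64(-1.8985423398751142), np.float64(62.74580135239903))
(np.float64(182.07396076441609), np.float64(59.382307257159276))
(np.float64(-90.01543063789322), np.float64(61.405648466778125))
```

```bash
python3 -m pendant '[[[0,32,0],[0,0,0],0],[[0,32,0],[0,0,0],0],[[0,32,0],[0,0,0],0],[[0,0,25],[0,0,0],0],[[0,0,26],[0,0,0],0],[[0,0,0],[0,0,0],0],[[0,-5,0],[0,0,0],0],[[0,-4.5,0],[0,0,0],0]]' && python3 -c "
from h import *
here()"; python3 -m pendant '[[[-1.6,-1.9,0],[0,0,0],0],[[-1.6,-1.9,0],[0,0,0],0],[[0,0,0],[0,0,0],0]]' && python3 -c "
from h import *
here()";  python3 -m pendant '[[[0,5,0],[0,0,0],0],[[0,4,-25],[0,0,0],0],[[0,-7,-25],[0,0,0],0],[[0,-30,0],[0,0,0],0],[[0,-30,0],[0,0,0],0],[[0,-25,0],[0,0,0],0],[[0,0,0],[0,0,0],0]]' && python3 - <<'E'
from h import *
here()
c,R,t=topq(); topq('side')
im=c['pixels'][:,:,::-1][260:350,370:520]; cv2.imwrite('pics/w5.png',cv2.resize(im,None,fx=5,fy=5,interpolation=cv2.INTER_CUBIC))
E
```

```text
time: 9.95
tcp_pos: [0.6201, 0.0022, 0.1191]
tcp_rot: [-3.141, 0.002, -2.733]
ft_force: [-0.7, -0.6, 0.2]
width: -0.0001
grasp_force: 0.0
box mm [25.8136 29.1619] theta -48.48527493399354 r 38.945558281039176 z 0.11913519018652888 Fbox [-0.8839 -0.2435] t 9.95
time: 10.25
tcp_pos: [0.6242, 0.0, 0.1184]
tcp_rot: [-3.142, 0.002, -2.734]
ft_force: [-0.9, 3.1, 2.5]
width: -0.0001
grasp_force: 1.6
box mm [28.725  25.5457] theta -41.647257774360675 r 38.440965629971124 z 0.11839649779999331 Fbox [0.4006 3.1999] t 10.25
time: 10.95
tcp_pos: [0.6567, -0.0787, 0.1669]
tcp_rot: [-3.141, -0.001, -2.736]
ft_force: [-0.4, 1.0, -0.8]
width: -0.0002
grasp_force: 0.0
box mm [ 27.4506 -59.6395] theta 65.28456378342081 r 65.65370596462508 z 0.16690615856520816 Fbox [0.0509 1.0872] t 10.95
wrist knob px ((450.609130859375, 302.96820068359375), (40.16561508178711, 46.14167404174805), 64.05224609375) q,r (np.float64(-2.99577546504222), np.float64(34.704129001970934))
side knob px ((281.9303894042969, 203.51150512695312), (7.418570041656494, 8.633105278015137), 104.9565200805664) q,r (np.float64(-3.0031566528698828), np.float64(36.93275476796923))
```

View pics/w5.png

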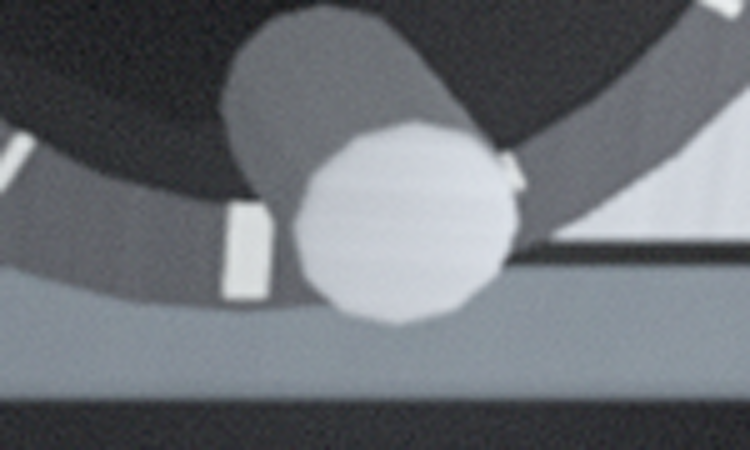

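```bash
python3 -m pendant '[[[-1,32,0],[0,0,0],0],[[-0.5,32,0],[0,0,0],0],[[0,30,0],[0,0,0],0],[[0,0,25],[0,0,0],0],[[0,0,23.5],[0,0,0],0],[[0,0,0],[0,0,0],0],[[0,-4,0],[0,0,0],0],[[0,-4,0],[0,0,0],0],[[0,0,0],[0,0,0],0]]' && python3 -c "
from h import *
here()"
```

```text
time: 11.95
tcp_pos: [0.6245, 0.0028, 0.1203]
tcp_rot: [-3.141, 0.002, -2.734]
ft_force: [-0.4, -0.1, -0.2]
width: 0.0001
grasp_force: 0.0
box mm [30.1346 27.9853] theta -42.8820929813478 r 41.125033544222426 z 0.12028513694550898 Fbox [-0.3447  0.0875] t 11.95
```

```bash
python3 -m pendant '[[[0.5,-2.5,0.5],[0,0,0],0],[[0.5,-2.4,0.5],[0,0,0],0],[[0,0,0],[0,0,0],0],[[0,0,0],[0,0,0],0]]' && python3 -c "
from h import *
here()"
```

```text
time: 12.35
tcp_pos: [0.6247, -0.0015, 0.1183]
tcp_rot: [3.142, 0.0, -2.734]
ft_force: [-1.1, 2.2, 2.7]
width: 0.0002
grasp_force: 1.4
box mm [28.5902 23.9072] theta -39.90242951512175 r 37.26861555623098 z 0.11829169483844337 Fbox [-0.1099  2.4819] t 12.35
```

```bash
python3 -m pendant '[[[0,-0.8,0],[0,0,0],0],[[0,0,0],[0,0,0],0],[[0,0,0],[0,0,0],0],[[0,5,0],[0,0,0],0],[[0,6,-25],[0,0,0],0],[[0,-7,-25],[0,0,0],0],[[0,-30,0],[0,0,0],0],[[0,-30,0],[0,0,0],0],[[0,-26,0],[0,0,0],0],[[0,0,0],[0,0,0],0]]' && python3 - <<'E'
from h import *
here()
c,R,t=topq(); topq('side'); delta(.0152,-.036,.117)
E
```

```text
time: 13.35
tcp_pos: [0.6577, -0.0804, 0.1671]
tcp_rot: [-3.141, -0.001, -2.737]
ft_force: [0.3, 1.2, -0.5]
width: 0.0001
grasp_force: 0.0
box mm [ 27.7138 -61.6257] theta 65.78601738085894 r 67.57053972476643 z 0.16710667436455426 Fbox [0.7307 0.9572] t 13.35
wrist knob px ((450.0960998535156, 302.672607421875), (39.846187591552734, 45.738861083984375), 63.786468505859375) q,r (np.float64(0.5495137712280135), np.float64(34.84929317325955))
side knob px ((281.6825256347656, 202.88380432128906), (6.7673845291137695, 9.143644332885742), 92.9554443359375) q,r (np.float64(0.3301638562708721), np.float64(37.5825369238706))
shift mm [12.5753 23.3896 50.1773] turn [ 0.0002 -0.0014 -0.0008] F [-0.5512  1.2518  0.489 ] t 13.45
```

The dial is at 12 within about 1–2°. Next is the anticlockwise turn, starting with the descent on the other side of the knob.

```bash
python3 -m pendant '[[[6.3,11.7,0],[0,0,0],0],[[6.3,11.7,10],[0,0,0],0],[[0,0,22],[0,0,0],0],[[0,0,18],[0,0,0],0],[[0,0,0],[0,0,0],0]]' && python3 -c "
from h import *
here()"; python3 -m pendant '[[[-5.44,3.14,0],[0,0,0],0],[[-4.81,4.04,0],[0,0,0],0],[[-4.04,4.81,0],[0,0,0],0],[[-3.14,5.44,0],[0,0,0],0],[[-2.15,5.9,0],[0,0,0],0],[[-1.09,6.18,0],[0,0,0],0],[[0,6.28,0],[0,0,0],0],[[1.09,6.18,0],[0,0,0],0],[[2.15,5.9,0],[0,0,0],0]]' && python3 -c "
from h import *
here()"
```

```text
time: 13.95
tcp_pos: [0.634, -0.0599, 0.1157]
tcp_rot: [3.14, -0.004, -2.733]
ft_force: [-1.1, -0.1, 0.6]
width: -0.0002
grasp_force: 0.0
box mm [ 14.0377 -33.386 ] theta 67.19478878591931 r 36.2171521487348 z 0.11570444219270312 Fbox [-1.044   0.3154] t 13.95
time: 14.85
tcp_pos: [0.6351, -0.0095, 0.119]
tcp_rot: [-3.141, 0.003, -2.734]
ft_force: [4.8, 0.4, 0.9]
width: -0.0003
grasp_force: 2.3
box mm [35.0135 12.4776] theta -19.61432484903814 r 37.170314379097945 z 0.11900771634743937 Fbox [ 4.5245 -1.5306] t 14.85
```

```bash
python3 -m pendant '[[[3.14,5.44,0],[0,0,0],0],[[4.04,4.81,0],[0,0,0],0],[[4.81,4.04,0],[0,0,0],0],[[5.44,3.14,0],[0,0,0],0],[[5.9,2.15,0],[0,0,0],0],[[6.18,1.09,0],[0,0,0],0],[[6.28,0,0],[0,0,0],0],[[6.18,-1.09,0],[0,0,0],0],[[5.9,-2.15,0],[0,0,0],0],[[5.44,-3.14,0],[0,0,0],0],[[4.81,-4.04,0],[0,0,0],0],[[4.04,-4.81,0],[0,0,0],0]]' && python3 -c "
from h import *
here()"; python3 -m pendant '[[[3.14,-5.44,0],[0,0,0],0],[[2.15,-5.9,0],[0,0,0],0],[[1.09,-6.18,0],[0,0,0],0],[[0,-6.28,0],[0,0,0],0],[[-1.09,-6.18,0],[0,0,0],0],[[-2.15,-5.9,0],[0,0,0],0],[[-3.14,-5.44,0],[0,0,0],0]]' && python3 -c "
from h import *
here(); topq()"
```

```text
time: 16.05
tcp_pos: [0.5731, -0.0292, 0.1179]
tcp_rot: [3.14, -0.001, -2.734]
ft_force: [-0.6, 4.9, 3.9]
width: 0.0
grasp_force: 2.4
box mm [-29.7514  18.9636] theta -147.486537045875 r 35.281183525812935 z 0.11785413191838037 Fbox [1.4014 4.7103] t 16.05
time: 16.75
tcp_pos: [0.5886, -0.0683, 0.117]
tcp_rot: [3.14, -0.004, -2.735]
ft_force: [-4.7, 2.0, 1.4]
width: -0.0001
grasp_force: 2.5
box mm [-30.9605 -23.163 ] theta 143.19816596592287 r 38.666232068705725 z 0.11704048493137265 Fbox [-3.496   3.7076] t 16.75Traceback (most recent call last):
  File "<string>", line 3, in <module>
    here(); topq()
            ~~~~^^
  File "h.py", line 48, in topq
    cs=max(cv2.findContours(m,0,2)[0],key=cv2.contourArea); e=cv2.fitEllipse(cv2.convexHull(cs))
ValueError: max() iterable argument is empty
```

```bash
python3 -m pendant '[[[-5.2,-3.9,0],[0,0,0],0],[[-4.81,-4.04,0],[0,0,0],0],[[-5.44,-3.14,0],[0,0,0],0],[[-5.9,-2.15,0],[0,0,0],0],[[-6.18,-1.09,0],[0,0,0],0],[[-6.28,0,0],[0,0,0],0],[[-6.18,1.09,0],[0,0,0],0],[[-5.9,2.15,0],[0,0,0],0],[[-5.44,3.14,0],[0,0,0],0],[[-4.81,4.04,0],[0,0,0],0],[[-4.04,4.81,0],[0,0,0],0],[[-3.14,5.44,0],[0,0,0],0]]' && python3 -c "
from h import *
here()"; python3 -m pendant '[[[-2.15,5.9,0],[0,0,0],0],[[-1.09,6.18,0],[0,0,0],0],[[0,6.28,0],[0,0,0],0],[[1.09,6.18,0],[0,0,0],0],[[2.15,5.9,0],[0,0,0],0],[[3.14,5.44,0],[0,0,0],0]]' && python3 -c "
from h import *
here()"
```

```text
time: 18.0
tcp_pos: [0.6474, -0.0369, 0.1178]
tcp_rot: [-3.141, 0.001, -2.734]
ft_force: [1.5, -5.7, -3.2]
width: 0.0
grasp_force: 2.4
box mm [ 35.4061 -17.5263] theta 26.33577121742419 r 39.50646215776113 z 0.11783121246743535 Fbox [-0.8656 -5.8798] t 18.0
time: 18.6
tcp_pos: [0.6302, -0.0042, 0.1185]
tcp_rot: [-3.141, 0.002, -2.733]
ft_force: [4.2, -1.8, -1.3]
width: 0.0
grasp_force: 2.6
box mm [32.5278 19.2488] theta -30.615616501943567 r 37.79647232257798 z 0.11854990737087633 Fbox [ 3.1437 -3.3471] t 18.6
```

```bash
python3 -m pendant '[[[4.5,4,0],[0,0,0],0],[[5,3.4,0],[0,0,0],0],[[2.7,1.6,0],[0,0,0],0],[[0,0,0],[0,0,0],0]]' && python3 - <<'E'
from h import *
here(); c,R,t=topq(); topq('side')
cv2.imwrite('pics/w6.png',c['pixels'][:,:,::-1])
E
```

```text
time: 19.0
tcp_pos: [0.6145, -0.0011, 0.1185]
tcp_rot: [3.141, 0.001, -2.733]
ft_force: [3.7, 0.7, -1.0]
width: 0.0002
grasp_force: 1.7
box mm [19.3938 28.2898] theta -55.56777142843514 r 34.29913518544208 z 0.1184759020205069 Fbox [ 3.7005 -0.7861] t 19.0
wrist knob px ((341.8020324707031, 287.3727111816406), (63.05397033691406, 64.1475601196289), 76.53919982910156) q,r (np.float64(-96.02036165962114), np.float64(35.679395385263305))
side knob px ((297.20697021484375, 214.24888610839844), (7.0390944480896, 9.854325294494629), 84.41658020019531) q,r (np.float64(-91.04125151525142), np.float64(37.625745157667524))
```

View pics/w6.png

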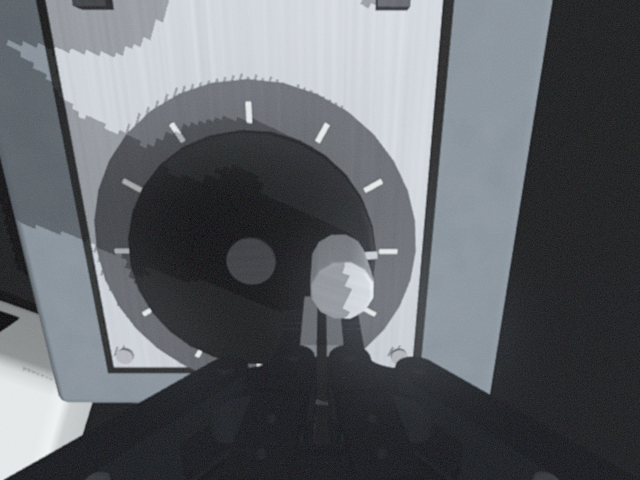

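Knob top at (342,290), so q is about −96° (mark 9 is at (388,251)). The remaining push to 8 is about 24°.

```bash
python3 -m pendant '[[[4,0.3,0],[0,0,0],0],[[4,0.3,0],[0,0,0],0],[[2.5,0.2,0],[0,0,0],0],[[0,0,0],[0,0,0],0]]' && python3 - <<'E'
from h import *
here(); topq(); topq('side')
E
```

```text
time: 19.5
tcp_pos: [0.6046, -0.0053, 0.1183]
tcp_rot: [-3.141, 0.001, -2.734]
ft_force: [4.1, 1.7, 1.3]
width: -0.0001
grasp_force: 2.0
box mm [ 8.6122 28.392 ] theta -73.12571014654864 r 29.669490270756487 z 0.11833609128941772 Fbox [4.4141 0.0008] t 19.5
wrist knob px ((334.93841552734375, 287.3165283203125), (62.7425537109375, 63.608856201171875), 65.99787902832031) q,r (np.float64(-113.64736310486532), np.float64(36.36143538948958))
side knob px ((301.58514404296875, 213.3485870361328), (6.9731621742248535, 9.211216926574707), 95.33649444580078) q,r (np.float64(-107.48956980663851), np.float64(36.18111964936332))
```

```bash
python3 -m pendant '[[[2,0.2,0],[0,0,0],0],[[1.2,0.1,0],[0,0,0],0],[[0,0,0],[0,0,0],0],[[0,0,0],[0,0,0],0]]' && python3 - <<'E'
from h import *
here(); c,R,t=topq(); topq('side')
a=rect(c,R,t,C,YAW,.095).mean(-1).astype('u1'); bg=cv2.medianBlur(a,41).astype(float)
yy,xx=np.mgrid[0:641,0:641]; r=np.hypot(xx-320,yy-320)/4
n,l,st,ce=cv2.connectedComponentsWithStats(((r>56)&(r<70)&(a-bg>45)).astype('u1'))
for i in range(1,n):
    if st[i,4]>150: p=(ce[i]-320)/4; print(p,-np.degrees(np.arctan2(p[1],p[0])))
E
```

```text
time: 20.0
tcp_pos: [0.6017, -0.0062, 0.1182]
tcp_rot: [-3.141, 0.0, -2.734]
ft_force: [4.6, 0.5, 4.3]
width: 0.0002
grasp_force: 2.3
box mm [ 5.6427 28.7034] theta -78.878233496145 r 29.252804254662347 z 0.11824509115215358 Fbox [ 4.4111 -1.3729] t 20.0
wrist knob px ((330.5633239746094, 287.6861572265625), (62.88234329223633, 63.6414909362793), 61.0512580871582) q,r (np.float64(-118.47526332602915), np.float64(36.593682579918195))
side knob px ((303.08782958984375, 212.92947387695312), (6.210760116577148, 8.352727890014648), 83.36043548583984) q,r (np.float64(-113.48750735782126), np.float64(36.060499323444354))
[ -0.2609 -60.1773] 90.24841431654337
[-29.9627 -51.6441] 120.12128478746219
[ 30.0947 -53.0987] 60.45674003563109
[-51.6589 -30.1018] 149.77053877050065
[-59.5576  -0.3983] 179.61682724452763
[-51.7699  29.2626] -150.52292611296954
[-30.0782  51.1491] -120.4576227036423
[29.5883 51.3167] -60.032988520854516
[-0.2552 59.186 ] -90.24703883741633
```

```bash
python3 -m pendant '[[[0.9,0,0],[0,0,0],0],[[0,0,0],[0,0,0],0],[[0,0,0],[0,0,0],0],[[-6,-2,0],[0,0,0],0],[[0,0,-25],[0,0,0],0],[[0,0,-25],[0,0,0],0],[[22,-16,0],[0,0,0],0],[[26,-18,0],[0,0,0],0],[[0,0,0],[0,0,0],0]]' && python3 - <<'E'
from h import *
here(); topq('side'); delta(-.0365,-.003,.118); topq()
E
```

```text
time: 21.0
tcp_pos: [0.5725, -0.0587, 0.1667]
tcp_rot: [3.14, -0.005, -2.736]
ft_force: [0.1, -0.7, -0.2]
width: -0.0001
grasp_force: 0.0
box mm [-41.9899  -7.9582] theta 169.2682483546609 r 42.73741020406686 z 0.16669761031328428 Fbox [-0.202  -0.6594] t 21.0
side knob px ((303.0975036621094, 212.5), (7.447486400604248, 8.71761703491211), 90.0) q,r (np.float64(-114.41352769364046), np.float64(34.75353044374191))
shift mm [-4.1704  4.6137 48.8559] turn [ 0.0015 -0.0043 -0.0016] F [ 0.8036  0.5553 -0.184 ] t 21.05
wrist knob px ((401.0409240722656, 331.1075134277344), (42.38910675048828, 43.87455368041992), 86.80656433105469) q,r (np.float64(-120.33415582617116), np.float64(36.37936721068099))
```

```bash
python3 -m pendant '[[[-2,2.3,10],[0,0,0],0],[[-2.2,2.3,20],[0,0,0],0],[[0,0,19],[0,0,0],0],[[0,0,0],[0,0,0],0]]' && python3 -c "
from h import *
here()"; python3 -m pendant '[[[0,6.28,0],[0,0,0],0],[[-1.09,6.18,0],[0,0,0],0],[[-2.15,5.9,0],[0,0,0],0],[[-3.14,5.44,0],[0,0,0],0],[[-4.04,4.81,0],[0,0,0],0],[[-4.81,4.04,0],[0,0,0],0],[[-5.44,3.14,0],[0,0,0],0],[[-5.9,2.15,0],[0,0,0],0],[[-6.18,1.09,0],[0,0,0],0],[[0,0,0],[0,0,0],0]]' && python3 -c "
from h import *
here(); topq('side')"
```

```text
time: 21.5
tcp_pos: [0.5762, -0.0499, 0.1152]
tcp_rot: [3.14, -0.006, -2.734]
ft_force: [0.2, -0.1, -1.4]
width: -0.0003
grasp_force: 0.0
box mm [-35.0446  -1.3381] theta 177.81333454883608 r 35.070107142561476 z 0.11521964308348355 Fbox [ 0.1203 -0.1657] t 21.5
time: 22.5
tcp_pos: [0.5933, -0.0008, 0.1192]
tcp_rot: [3.141, 0.0, -2.733]
ft_force: [-3.6, -0.3, 1.6]
width: 0.0001
grasp_force: 1.7
box mm [ 0.0728 36.9524] theta -89.88710810978472 r 36.95247179603196 z 0.11924906571852585 Fbox [-3.4467  1.1318] t 22.5
side knob px ((286.5909729003906, 211.33213806152344), (7.433506011962891, 8.144569396972656), 39.74350357055664) q,r (np.float64(-48.967836706608274), np.float64(37.47123837271106))
```

```bash
python3 -m pendant '[[[-4,-0.4,0],[0,0,0],0],[[-4,-0.7,0],[0,0,0],0],[[-1.7,-0.4,0],[0,0,0],0],[[0,0,0],[0,0,0],0]]' && python3 -c "
from h import *
here(); topq('side')";  python3 -m pendant '[[[4,4,0],[0,0,0],0],[[0,0,-25],[0,0,0],0],[[0,0,-25],[0,0,0],0],[[10,-32,0],[0,0,0],0],[[10,-32,0],[0,0,0],0],[[0,-15,0],[0,0,0],0],[[0,0,0],[0,0,0],0]]' && python3 -c "
from h import *
here(); topq();topq('side')"
```

```text
time: 22.95
tcp_pos: [0.6028, 0.0013, 0.1192]
tcp_rot: [3.141, 0.001, -2.734]
ft_force: [-3.6, 2.0, 2.8]
width: -0.0001
grasp_force: 2.0
box mm [ 9.5997 35.1279] theta -74.71547554645937 r 36.415999979047214 z 0.11916450477992903 Fbox [-2.5065  3.2231] t 22.95
side knob px ((283.6063537597656, 209.47900390625), (6.968138217926025, 7.543452262878418), 44.67856216430664) q,r (np.float64(-34.76569009624561), np.float64(38.854365028263956))
time: 23.7
tcp_pos: [0.6109, -0.0791, 0.169]
tcp_rot: [-3.141, 0.001, -2.736]
ft_force: [0.7, 0.5, -0.2]
width: -0.0
grasp_force: 0.0
box mm [-14.7752 -41.8752] theta 109.43488793783553 r 44.40536300159213 z 0.16896870475297937 Fbox [0.8201 0.1377] t 23.7
wrist knob px ((449.0599670410156, 357.2870178222656), (31.877676010131836, 43.94035720825195), 123.97814178466797) q,r (np.float64(-43.68190564393341), np.float64(32.68878956694688))
side knob px ((284.71630859375, 209.6529541015625), (7.82006311416626, 8.565706253051758), 52.43086624145508) q,r (np.float64(-37.8012478336359), np.float64(37.043857379261965))
```

```bash
python3 -m pendant '[[[-20,-13,0],[0,0,0],0],[[-20,-13,0],[0,0,0],0],[[0,0,0],[0,0,0],0]]' && python3 - <<'E'
from h import *
here(); c,R,t=topq();topq('side')
for n,z in (('k',.141),('m',.095)): 
    a=rect(c,R,t,C,YAW,z)[:,:,::-1][300:600,300:640]; cv2.imwrite(f'pics/{n}7.png',a)
cv2.imwrite('pics/km7.png',np.hstack([cv2.imread('pics/k7.png'),cv2.imread('pics/m7.png')]))
E
```

```text
time: 24.1
tcp_pos: [0.6593, -0.0847, 0.1684]
tcp_rot: [-3.141, 0.0, -2.733]
ft_force: [-1.3, 0.7, -0.5]
width: -0.0
grasp_force: 0.0
box mm [ 27.4763 -66.1684] theta 67.44940622710672 r 71.64637786182061 z 0.16836837120041678 Fbox [-0.9021  1.1136] t 24.1
wrist knob px ((507.6634826660156, 287.1324462890625), (40.033077239990234, 46.59101104736328), 62.29478454589844) q,r (np.float64(-38.93645759140346), np.float64(34.704422646215754))
side knob px ((284.6729736328125, 209.56008911132812), (7.482682228088379, 8.78942584991455), 81.5111083984375) q,r (np.float64(-37.309979940030594), np.float64(36.94710311680642))
```

View pics/km7.png

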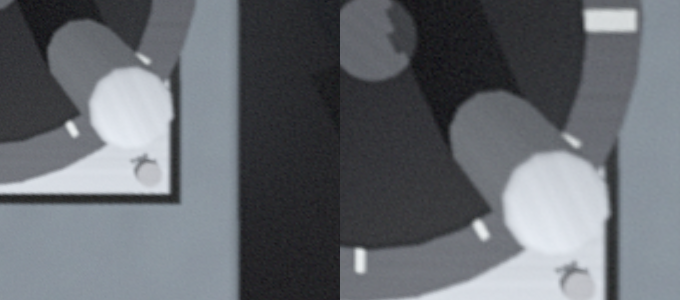

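In the left panel the knob centre is at (131,108), giving q ≈ −38.5°. Mark 12 reads 0°. It needs about 8.5° more clockwise.

```bash
python3 -m pendant '[[[7,36,0],[0,0,0],0],[[7,36,0],[0,0,0],0],[[7.5,35,0],[0,0,0],0],[[0,0,25],[0,0,0],0],[[0,0,24],[0,0,0],0],[[0,0,0],[0,0,0],0],[[0,0,0],[0,0,0],0]]' && python3 -c "
from h import *
here(); delta(.0095,.0351,.119)"
```

```text
time: 24.9
tcp_pos: [0.5947, 0.0044, 0.1205]
tcp_rot: [-3.141, -0.001, -2.733]
ft_force: [0.7, 0.8, 1.0]
width: 0.0003
grasp_force: 0.0
box mm [ 3.4138 41.2445] theta -85.26845119492738 r 41.385571732505646 z 0.12050422655687573 Fbox [0.9398 0.4228] t 24.9
shift mm [-6.0772 -6.1538  1.5029] turn [-0.0003 -0.0005  0.0016] F [0.6957 0.7603 0.9558] t 24.9
```

```bash
python3 -m pendant '[[[-3,-3.1,0.8],[0,0,0],0],[[-3,-3.1,0.7],[0,0,0],0],[[-2.7,-1,0],[0,0,0],0],[[-2.7,-1,0],[0,0,0],0],[[0,0,0],[0,0,0],0],[[0,0,0],[0,0,0],0]]' && python3 -c "
from h import *
here()";  python3 -m pendant '[[[4,5,0],[0,0,0],0],[[0,0,-25],[0,0,0],0],[[0,0,-25],[0,0,0],0],[[-6,-35,0],[0,0,0],0],[[-6,-35,0],[0,0,0],0],[[-6,-33,0],[0,0,0],0],[[0,0,0],[0,0,0],0]]' && python3 - <<'E'
from h import *
here(); c,R,t=topq();topq('side')
cv2.imwrite('pics/k8.png',np.vstack([rect(c,R,t,C,YAW,z)[:,:,::-1][300:600,300:640] for z in (.141,.095)]))
cv2.imwrite('pics/w8.png',c['pixels'][:,:,::-1])
W=cloud(c,R,t); d=W[...,:2]-C; bx=d[...,0]*np.cos(YAW)+d[...,1]*np.sin(YAW); by=-d[...,0]*np.sin(YAW)+d[...,1]*np.cos(YAW)
import pickle
c,R,t=pickle.load(open('w1.pkl','rb'))
W=cloud(c,R,t); d=W[...,:2]-C; bx=d[...,0]*np.cos(YAW)+d[...,1]*np.sin(YAW); by=-d[...,0]*np.sin(YAW)+d[...,1]*np.cos(YAW)
z=W[...,2]
for y in range(-75,50,5):
    m=(abs(by*1000-y)<2.5)&(abs(bx*1000+110)<9); 
    if m.any(): print(y,round(np.nanpercentile(z[m],90)*1000,1),end=' | ')
m=(abs(bx*1000+110)<25)&(abs(by*1000+20)<20)&(z>.123); print('\nlug',np.percentile(bx[m],[2,50,98])*1000,np.percentile(by[m],[2,50,98])*1000)
E
```

```text
time: 25.5
tcp_pos: [0.6083, 0.0005, 0.1187]
tcp_rot: [-3.141, -0.002, -2.734]
ft_force: [-5.1, -0.7, 4.0]
width: -0.0
grasp_force: 2.5
box mm [14.3059 32.236 ] theta -66.06903191228432 r 35.2678220144025 z 0.11866986748996039 Fbox [-4.9529  1.3988] t 25.5
time: 26.2
tcp_pos: [0.6624, -0.0859, 0.168]
tcp_rot: [-3.141, 0.001, -2.736]
ft_force: [-1.0, 0.2, 0.1]
width: -0.0
grasp_force: 0.0
box mm [ 29.8235 -68.5305] theta 66.481989622743 r 74.73869388537219 z 0.16802817237401124 Fbox [-0.8363  0.5987] t 26.2
wrist knob px ((502.69842529296875, 288.5510559082031), (39.84872055053711, 47.143917083740234), 58.71607971191406) q,r (np.float64(-29.407474168331508), np.float64(34.65564278447746))
side knob px ((282.99151611328125, 208.09963989257812), (7.401364326477051, 8.944778442382812), 56.86650848388672) q,r (np.float64(-27.555481146028978), np.float64(37.89288150712977))
-75 93.2 | -70 94.0 | -65 94.0 | -60 99.8 | -55 100.0 | -50 99.8 | -45 99.7 | -40 99.9 | -35 100.0 | -30 99.9 | -25 129.7 | -20 130.0 | -15 129.9 | -10 100.1 | -5 99.8 | 0 99.9 | 5 99.6 | 10 95.0 | 15 95.0 | 20 95.0 | 25 94.7 | 30 94.9 | 35 95.0 | 40 95.0 | 45 94.6 | 
lug [-121.2033 -110.9686 -100.1613] [-26.7071 -19.984  -13.185 ]
```

View pics/k8.png

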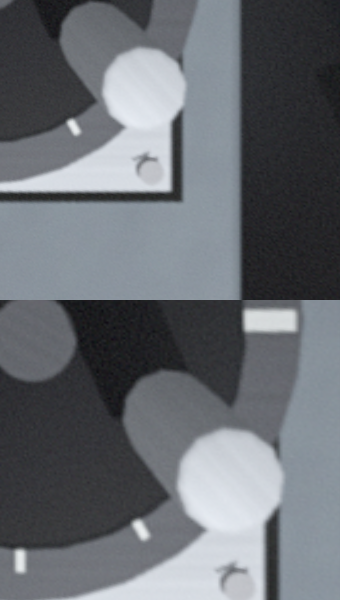

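The knob reads about −29° (centre (144,88) in the upper panel), so it sits on 11. The lug is at box (−110.5, −20) with its top at 130 mm, and the strip and brackets are only 100 mm high. Now the bolt.

```bash
python3 -m pendant '[[[35,4,0],[0,0,0],0],[[35,4,0],[0,0,0],0],[[35,4,0],[0,0,0],0],[[35,4,0],[0,0,0],0],[[0,0,20],[0,0,0],0],[[0,0,20],[0,0,0],0],[[0,0,15],[0,0,0],0],[[0,0,0],[0,0,0],0],[[0,0,0],[0,0,0],0]]' && python3 -c "
from h import *
here(); delta(-.1105,-.042,.110)"
```

```text
time: 27.2
tcp_pos: [0.5257, -0.1235, 0.114]
tcp_rot: [-3.141, 0.0, -2.733]
ft_force: [0.4, -0.2, -0.3]
width: -0.0001
grasp_force: 0.0
box mm [-110.5732  -48.929 ] theta 156.1304442227154 r 120.91516562091243 z 0.11402047656559568 Fbox [ 0.3382 -0.3295] t 27.2
shift mm [-0.085   6.9301  4.0183] turn [-0.0003  0.0003  0.0019] F [ 0.441  -0.1687 -0.2653] t 27.2
```

```bash
python3 -m pendant '[[[0,2,3],[0,0,0],0],[[0,4,0],[0,0,0],0],[[0,2,0],[0,0,0],0],[[0,2,0],[0,0,0],0],[[0,4,0],[0,0,0],0],[[0,4,0],[0,0,0],0],[[0,4,0],[0,0,0],0],[[0,4,0],[0,0,0],0],[[0,4,0],[0,0,0],0],[[0,4,0],[0,0,0],0],[[0,4,0],[0,0,0],0]]' && python3 -c "
from h import *
here()"; python3 -m pendant '[[[0,1,0],[0,0,0],0],[[0,0,0],[0,0,0],0]]' && python3 -c "
from h import *
here()
c,R,t=cam('wrist'); W=cloud(c,R,t); d=W[...,:2]-C; bx=d[...,0]*np.cos(YAW)+d[...,1]*np.sin(YAW); by=-d[...,0]*np.sin(YAW)+d[...,1]*np.cos(YAW)
m=(abs(bx*1000+115)<12)&(abs(by*1000-10)<30)&(W[...,2]>.125)&(W[...,2]<.134); print(m.sum(),np.percentile(by[m],[2,50,98])*1000)
"
```

```text
time: 28.3
tcp_pos: [0.5107, -0.0889, 0.1107]
tcp_rot: [-3.141, 0.0, -2.734]
ft_force: [2.1, -4.2, 4.0]
width: -0.0001
grasp_force: 2.2
box mm [-110.6925  -11.146 ] theta 174.25006118225014 r 111.25221208950941 z 0.11073351292364551 Fbox [ 0.234  -4.6397] t 28.3
time: 28.5
tcp_pos: [0.5102, -0.0879, 0.1106]
tcp_rot: [3.142, 0.0, -2.733]
ft_force: [1.3, -2.4, 1.9]
width: 0.0003
grasp_force: 1.5
box mm [-110.7363  -10.1158] theta 174.78050097185957 r 111.19733727568395 z 0.11059332090235674 Fbox [ 0.1991 -2.735 ] t 28.5
2527 [-18.6143   8.3366  17.2464]
```

```bash
python3 -m pendant '[[[0,2,0],[0,0,0],0],[[0,2,0],[0,0,0],0],[[0,2,0],[0,0,0],0],[[0,0.5,0],[0,0,0],0],[[0,0.5,0],[0,0,0],0]]' && python3 -c "
from h import *
here()"; python3 -m pendant '[[[0,0.5,0],[0,0,0],0],[[0,0.5,0],[0,0,0],0]]' && python3 -c "
from h import *
here()"
```

```text
time: 29.05
tcp_pos: [0.5074, -0.0817, 0.1105]
tcp_rot: [3.142, 0.0, -2.734]
ft_force: [2.3, -3.9, 1.9]
width: -0.0001
grasp_force: 2.0
box mm [-110.8474   -3.3113] theta 178.28894714570066 r 110.89682778975542 z 0.11047088580201447 Fbox [ 0.5458 -4.4844] t 29.05
time: 29.25
tcp_pos: [0.507, -0.0809, 0.1105]
tcp_rot: [3.142, 0.0, -2.734]
ft_force: [2.2, -3.9, 2.5]
width: 0.0003
grasp_force: 2.0
box mm [-110.8863   -2.3678] theta 178.77674107765455 r 110.91158380308448 z 0.11047447901021537 Fbox [ 0.4874 -4.4608] t 29.25
```

```bash
python3 -m pendant '[[[0,0.5,0],[0,0,0],0],[[0,0.5,0],[0,0,0],0]]' && python3 -c "
from h import *
here()"; python3 -m pendant '[[[0,0.4,0],[0,0,0],0]]' && python3 -c "
from h import *
here()"; python3 -m pendant '[[[0,0.4,0],[0,0,0],0]]' && python3 -c "
from h import *
here()"
```

```text
time: 29.45
tcp_pos: [0.5066, -0.0799, 0.1105]
tcp_rot: [3.142, 0.0, -2.734]
ft_force: [2.8, -2.5, 2.2]
width: -0.0001
grasp_force: 2.0
box mm [-110.8723   -1.3581] theta 179.2981943178975 r 110.8806043269684 z 0.11049924645565315 Fbox [ 1.6263 -3.3796] t 29.45
time: 29.55
tcp_pos: [0.5064, -0.0796, 0.1105]
tcp_rot: [-3.142, 0.0, -2.734]
ft_force: [2.5, -3.5, 1.8]
width: -0.0001
grasp_force: 2.0
box mm [-110.8963   -0.9603] theta 179.50385441141972 r 110.90041380698744 z 0.11050284250107971 Fbox [ 0.9439 -4.1852] t 29.55
time: 29.65
tcp_pos: [0.5063, -0.0793, 0.1105]
tcp_rot: [-3.141, 0.0, -2.734]
ft_force: [4.0, -4.3, 2.0]
width: 0.0001
grasp_force: 2.7
box mm [-110.8831   -0.6192] theta 179.68006332653832 r 110.88482150918406 z 0.11048982896639742 Fbox [ 2.0157 -5.5343] t 29.65
```

```bash
python3 -m pendant '[[[0,0.2,0],[0,0,0],0]]' && python3 -c "
from h import *
here()"; python3 -m pendant '[[[0,0.2,0],[0,0,0],0]]' && python3 -c "
from h import *
here()"
```

```text
time: 29.75
tcp_pos: [0.5063, -0.0792, 0.1105]
tcp_rot: [-3.141, 0.0, -2.734]
ft_force: [3.3, -5.1, 1.1]
width: -0.0002
grasp_force: 3.0
box mm [-110.8819   -0.5431] theta 179.71938840900305 r 110.88319068522918 z 0.1105250746113159 Fbox [ 1.0582 -6.004 ] t 29.75
time: 29.85
tcp_pos: [0.5063, -0.0791, 0.1105]
tcp_rot: [-3.141, 0.0, -2.734]
ft_force: [3.8, -4.9, 0.9]
width: 0.0002
grasp_force: 3.3
box mm [-110.8654   -0.436 ] theta 179.77468697830943 r 110.86628645709149 z 0.11052658083780992 Fbox [ 1.5222 -5.9767] t 29.85
```

```bash
python3 -m pendant '[[[0,0.3,0],[0,0,0],0]]' && python3 -c "
from h import *
here()"; python3 -m pendant '[[[0,0.2,0],[0,0,0],0],[[0,0,0],[0,0,0],0]]' && python3 -c "
from h import *
here()"
```

```text
time: 29.95
tcp_pos: [0.5062, -0.0789, 0.1105]
tcp_rot: [-3.141, 0.0, -2.734]
ft_force: [4.7, -6.0, 0.1]
width: -0.0003
grasp_force: 3.9
box mm [-110.8855   -0.2598] theta 179.86575231405263 r 110.88578224742974 z 0.11054400278077403 Fbox [ 1.9651 -7.3483] t 29.95
time: 30.15
tcp_pos: [0.5061, -0.0789, 0.1105]
tcp_rot: [-3.141, 0.0, -2.734]
ft_force: [3.4, -6.5, -0.2]
width: 0.0003
grasp_force: 4.0
box mm [-110.8948   -0.2056] theta 179.89379862291204 r 110.89499108824924 z 0.11053648744612299 Fbox [ 0.6034 -7.2923] t 30.15
```

The force is rising against a firm stop at 7.3 N. Now I back off, lift clear and check.

```bash
python3 -m pendant '[[[0,-4,0],[0,0,0],0],[[0,-6,0],[0,0,0],0],[[0,0,-20],[0,0,0],0],[[0,0,-30],[0,0,0],0],[[0,0,-40],[0,0,0],0],[[-20,-20,-40],[0,0,0],0],[[-40,-20,-40],[0,0,0],0],[[-40,-20,-20],[0,0,0],0],[[-20,0,0],[0,0,0],0],[[0,0,0],[0,0,0],0]]' && python3 - <<'E'
from h import *
here(); c,R,t=topq()
W=cloud(c,R,t); d=W[...,:2]-C; bx=d[...,0]*np.cos(YAW)+d[...,1]*np.sin(YAW); by=-d[...,0]*np.sin(YAW)+d[...,1]*np.cos(YAW)
z=W[...,2]; m=(abs(bx*1000+110)<25)&(abs(by*1000-5)<40)&(z>.123)&(z<.14); print('lug',np.percentile(bx[m],[2,50,98])*1000,np.percentile(by[m],[2,50,98])*1000)
topq('side')
cv2.imwrite('pics/w9.png',c['pixels'][:,:,::-1])
E
```

```text
time: 31.15
tcp_pos: [0.6379, -0.0941, 0.2921]
tcp_rot: [3.14, -0.002, -2.734]
ft_force: [0.1, 0.1, -1.0]
width: 0.0001
grasp_force: 0.0
box mm [  4.1156 -66.3126] theta 86.44861355299527 r 66.44019676120706 z 0.2920706518834897 Fbox [0.1389 0.0093] t 31.15
wrist knob px ((426.1509704589844, 252.20065307617188), (24.95313262939453, 27.67597007751465), 59.7196159362793) q,r (np.float64(-29.89354893835923), np.float64(34.7159103301807))
lug [-120.9702 -110.246   -99.7478] [12.9281 19.0215 26.2741]
side knob px ((283.2340087890625, 208.15798950195312), (7.647477626800537, 8.873615264892578), 78.93482208251953) q,r (np.float64(-28.225181497496937), np.float64(37.465576191254215))
```

View pics/w9.png

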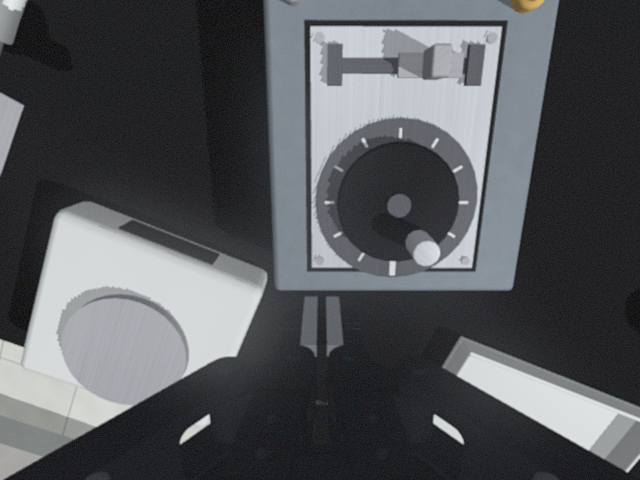

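The lug is at (438,62), having travelled about 39.5 mm by measurement to its stop. The knob at (426,253) is on 11, and the hand is clear.

```bash
python3 -c "
from workcell import ticket
print(ticket.job_done())"
```

```text
the job is handed in; nothing more can be done
None
```

I turned the dial to 12, 8 and 11 as asked and left it at 11, within about 2° by camera. The bolt is fully open against its stop, the hand is clear, and the job was handed in at about 31 s; 8 N was the highest force I sampled.

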